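# Hang the ring spanner on the carousel's free hook

## Robot

A 6-joint arm with a two-finger parallel gripper is mounted at the origin on a cart in front of the work surface, level with it; the furniture and walls round the work are solid. World frame = base frame: x ahead of the robot, y to its left, z up, the work surface at z = 0. Lengths are in mm, angles in rad, forces in N, time in s.
With the tool pointing down it reaches from about 350 to 725 mm from the base axis. Payload 6 kg.
Tool frame: the origin (TCP) lies on the mounting face of the last link; the fingertips stand 173 mm ahead of it and the grasp point (between the pads) lies 155 mm ahead of it; z points along the fingers, y is the line along which they close (so a half turn about z gives the same grasp; the last joint's range is limited). The gripper opens to 85 mm and grips with 20 to 120 N. Pads are 22 mm wide; open, the fingers measure 114 mm over their backs; the gripper's body (76 mm by 85 mm) begins 54 mm behind the grasp point. The pads swing forward as they close: fully open they stand 13 mm farther back than shut.
Start: joints at [-0.793, 0.04, 0.085, 0, -1.615, -0.334], TCP at [257.643, -541.862, 404.661] pointing down, gripper open.
Joint ranges: [-2.56, 2.56], [-1.29, 2.01], [-1.08, 1.49], [-3.29, 1.98], [-2.81, -0.18], [-2.99, 2.99]. Speed limits (rad/s): [2.57, 2.57, 3.01, 3.14, 3.14, 3.14].

## Interface

Orientations are given as [roll, pitch, yaw] about the fixed x, y, z axes, in that order (R = Rz(yaw) Ry(pitch) Rx(roll)).
In Python, from station import manip, read_camera, nets gives the robot as it stands.
- The arm moves only by the shell command python3 -m jog 'ROWS' [FORCE]. ROWS is JSON, a list of rows, each an object of numbers: "jaw": the finger opening in mm, from 0 to 85.4; "dx", "dy", "dz": the shift along the tool's x, y, z in mm; "rx", "ry", "rz": the turn, a rotation vector about the tool's x, y, z in degrees. A call has 1 to 20 rows; each row shifts and turns the commanded pose from where the row before left it, along the tool's axes as they then stand; what a row does not reach is not made up. A row lasts 1/8 s, in which the tool goes at most 62.5 mm and 10.7 degrees, less where a joint would pass 70% of its speed; a pose out of reach is approached as far as the arm can. A call is refused whole if a number of a shift passes 62.5 or a number of a turn 10.7, either way. A call with a gripper value outside its range is refused whole. The fingers move at their own pace and stop on an object; FORCE is the grip in N (left out, the last holds). Time passes only in rows, so rows that do not move let the fingers close. It gives the time, the measured TCP pose, the force, the opening and the grip force at its end, in the units of the state.
- manip.sense(): the state, without advancing time (a new reading comes with each control period).
- read_camera(name): name is "scene" or "top"; returns a dict with "image" (420x560x3 uint8, red, green, blue), "fx", "fy", "cx", "cy" (pixels), "rvec" (rotation vector, rad) and "tvec" (3), from world to camera coordinates, as OpenCV has them. Camera axes: x right, y down, z forward; pixel columns grow to the right and rows downward; lengths in mm; the calibration is good to about 2 mm. A picture is of the moment at which its call begins. There is no depth.
- manip.sign_off(): hands the job in; it is judged then, once.
Trained networks look in a picture, given as the dict that the camera call returned (one of the last four; its "shot" number tells which), for a name from the list of things; names that differ only in an ending like _2 or _b are one class to them, and where a whole thing is asked for, a point or a joint stands for the part that bears it (a point fixed in the world has none). Each returns a list of dicts, best first, with "score" (0 to 1); they miss things now and then, are a little off and sometimes report something else, mostly with a low value. They report only what shows in the picture. A call takes as long as a camera call. They do not tell look-alikes from the thing itself.
- nets.find_in(name, picture): "position" ([column, row] in pixels, amid what is visible of it).
- nets.silhouettes(name, picture): "pixels" (420x560 bool, what is visible of it) and "position" ([column, row] in pixels, amid what is visible of it).
- nets.place_of(name, picture): "position" ([column, row] in pixels: a listed point, or the origin of a listed thing).
The state is a dict: "t": time; "joint_positions": joint angles; "dq": joint speeds; "joint_torque": joint torques, N m; "ee_pos": TCP position; "tool_rot": TCP orientation; "contact_force": force on the tool from outside, world axes, zero at the start; "wrist_torque": the same for the moment, N m; "opening": finger opening in mm; "finger_force": force on a finger pad.
Only numpy, scipy, OpenCV 4.12 (cv2) and the standard library are available. Lean on these libraries where they do the work, as an engineer would, in place of code of your own. Each camera call takes 0.05 s, during which the arm holds its last target. There are 200 camera calls.

## Task

Put the loose ring spanner away on the spanner carousel. First turn the carousel until its one empty hook points to the front edge of the bench, towards you; then hang the spanner by its ring on that hook and let go, so that it hangs there securely, handle down, with the hook still at the front. Leave the mug, the tape measure and the sharpening stone where they are.

Things in the scene. Friction and masses are not known exactly. Their poses are not given: they have to be found in the camera images.
- spanner: Loose ring spanner, 150 mm long, 0.14-0.28 kg, lying flat: bright steel ring at one end, short 15 mm wide neck, red handle (20 mm wide, 13 mm thick, from x = -75 to +22 mm; 24 mm wide guard at x = 14 to 22). Origin: middle of its length, on the underside. x axis: along it, towards the ring; z: across its flat faces, up as it lies. Centre of mass within 10 mm of the origin.
- spanner_ring (a point): Centre of the loose spanner's ring (outside 40 mm, bore 22 mm, 13 mm thick): 55 mm along the spanner's x axis from its origin, at half its thickness (6.5 mm). Same axes as the spanner; the bore runs along z.
- carousel_stand: Fixed foot (164 mm across, 16 mm high) and post of the spanner carousel; origin on its axis at bench height, axes as the world's (-x: front edge). On it turn a 40 mm hub with five hooks 72 degrees apart, four carrying red-handled spanners (within 50 mm of the axis), and above the hooks a clear round tray, 248 mm across, 252 to 268 mm high: a gripper must come in under its edge, tilted.
- carousel (a joint): Turn of hub, hooks, tray and knob together, rad, counter-clockwise seen from above; at 0 or any full turn (6.28) the empty hook points straight to the front (-x). It turns both ways without a stop in the range needed and stays where it is left (friction 0.12 N m).
- free_hook_tip (a point): Tip of the empty hook (yellow, 8 mm ball end), 88 mm from the carousel's axis, 206 mm above the bench, 46 mm below the tray. The hook is a 6 mm steel wire that runs straight outwards from the hub and rises all the way: 23 degrees above level on its inner part (the seat, out to 50 mm from the axis), 36 degrees from 57 mm to the tip.
- free_hook_root (a point): Middle of the empty hook's wire where it leaves the hub, 20 mm from the carousel's axis, 167 mm above the bench. Its x axis points inwards, along the hook from tip to axis as seen from above; z up; it turns with the carousel.
- knob_top (a point): Centre of the top of the black fluted turning knob, on the carousel's axis, 308 mm above the bench. The knob is 44 mm in diameter and 36 mm tall and stands 16 mm above the tray's floor; sockets up to 280 mm high stand in the tray 84 mm or more from the axis.
- mug: Bystander: white pottery mug with a blue pattern, 109 mm across, 106 mm tall, standing on a cork coaster at the back right, behind the spanner. Origin under it.
- tape_measure: Bystander: grey pocket tape measure, 44 x 57 x 33 mm, on the cloth between the carousel and the robot. Origin under its middle.
- oilstone: Bystander: grey sharpening stone, 30 x 105 x 20 mm, flat on the cloth in front of the spanner and the carousel. Origin under its middle; y axis along it.
Things that resemble listed ones, but are neither listed nor needed, are in the scene too. Leave any yellow look-alike of the spanner alone.

How it is judged:
By the outcome, as a careful person would: the job done as asked, in the order asked, and still so for the second after the job is handed in, with the robot touching nothing.
It also fails if it takes over 70 s, if anything falls off the work surface, if the arm or the gripper's body presses on something with over 40 N, if the wrist force passes 120 N, or if a joint passes its speed limit or range.

## Working session

There is one attempt and no reset: what is moved stays moved. The work goes in short steps, Python scripts to look and compute and a shell command to move; the robot and the scene stay as the last step left them, time stands still between calls to the robot, and variables do not carry over. Pictures are saved under pics/ and viewed, at most 10 in all, crops included, and the job is handed in when it is done.

```bash
ls; mkdir -p pics
cat > h.py <<'E'
import numpy as np,cv2
from scipy.spatial.transform import Rotation as R
from station import manip,read_camera,nets
def cam(n):
    return read_camera(n)
def ray(c,p):
    Rm=cv2.Rodrigues(np.array(c["rvec"],float))[0];t=np.array(c["tvec"],float).ravel()
    d=Rm.T@np.array([(p[0]-c["cx"])/c["fx"],(p[1]-c["cy"])/c["fy"],1.]);o=-Rm.T@t
    return o,d/np.linalg.norm(d)
def atz(c,p,z):
    o,d=ray(c,p);return o+d*(z-o[2])/d[2]
def tri(c1,p1,c2,p2):
    o1,d1=ray(c1,p1);o2,d2=ray(c2,p2)
    s=np.linalg.lstsq(np.c_[d1,-d2],o2-o1,rcond=None)[0]
    a=o1+d1*s[0];b=o2+d2*s[1];return (a+b)/2,np.linalg.norm(a-b)
def proj(c,X):
    return cv2.projectPoints(np.array(X,float).reshape(-1,3),np.array(c["rvec"],float),np.array(c["tvec"],float),np.array([[c["fx"],0,c["cx"]],[0,c["fy"],c["cy"]],[0,0,1.]]),None)[0].reshape(-1,2)
def save(im,n): cv2.imwrite("pics/"+n,cv2.cvtColor(im,cv2.COLOR_RGB2BGR))
E
python3 - <<'E'
from h import *
np.set_printoptions(precision=1,suppress=True)
cs=[cam("scene"),cam("top")]
for n,c in zip(("scene","top"),cs):
    save(c["image"],n+"0.png"); print(n,c["fx"],ray(c,[280,210]))
    for k in "spanner spanner_ring carousel_stand free_hook_tip free_hook_root knob_top mug tape_measure oilstone".split():
        print(k,[(np.round(r["position"],1).tolist(),round(r["score"],2)) for r in nets.place_of(k,c)[:4]])
E
```

```text
pics
scene 417.6513610685066 (array([  40.3, -793.9,  996.7]), array([ 0.4,  0.5, -0.7]))
spanner []
spanner_ring []
carousel_stand [([275.0, 189.5], 0.97)]
free_hook_tip []
free_hook_root []
knob_top [([273.7, 117.5], 0.55)]
mug [([382.5, 272.4], 0.78)]
tape_measure [([232.7, 233.0], 0.6)]
oilstone [([234.1, 263.1], 0.64)]
top 499.19345453953395 (array([ 404.5, -228.7, 1338.7]), array([ 0.1, -0. , -1. ]))
spanner [([275.0, 206.3], 0.65), ([327.5, 243.1], 0.55)]
spanner_ring [([261.5, 189.6], 0.86), ([325.9, 221.8], 0.72)]
carousel_stand []
free_hook_tip []
free_hook_root []
knob_top [([174.8, 147.2], 0.64), ([257.5, 269.6], 0.34)]
mug [([361.4, 152.3], 0.84)]
tape_measure [([221.2, 243.5], 0.66)]
oilstone [([256.3, 268.1], 0.75), ([324.7, 242.3], 0.26)]
```

Run:
```python
import cv2,numpy as np
a=cv2.imread("pics/scene0.png");b=cv2.imread("pics/top0.png")
cv2.imwrite("pics/s1.png",cv2.resize(a[60:330,140:500],(800,600),interpolation=cv2.INTER_CUBIC))
cv2.imwrite("pics/t1.png",cv2.resize(b[60:330,80:440],(800,600),interpolation=cv2.INTER_CUBIC))
```

```text
(no output)
```

View pics/s1.png

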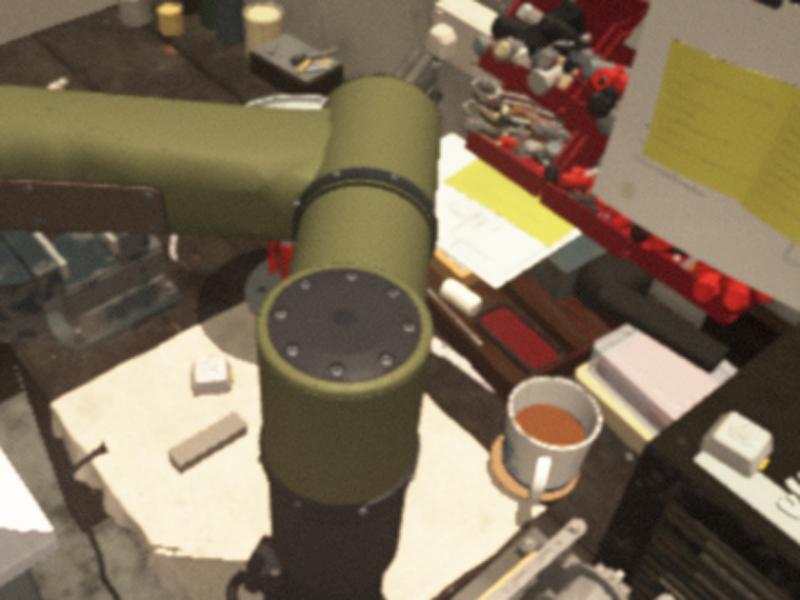

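View pics/t1.png

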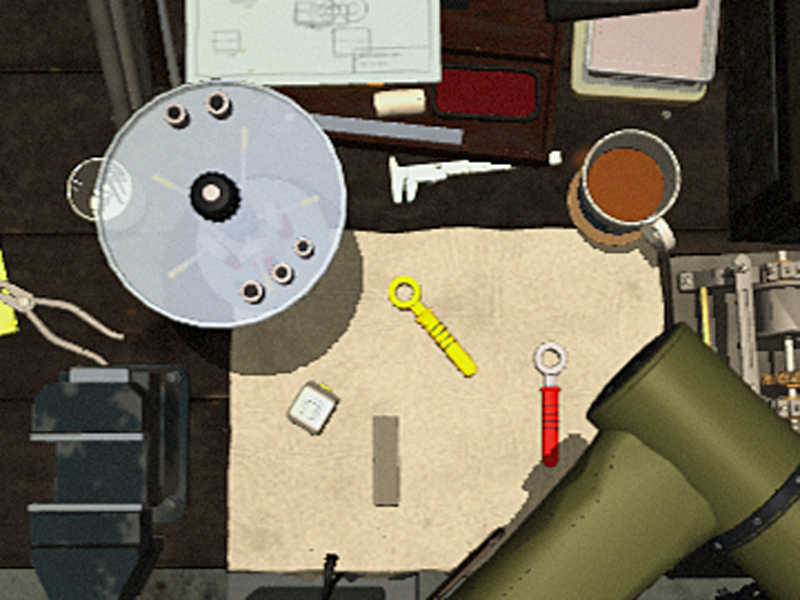

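The red spanner lies at full-image top (327,240) with its ring at (326,222). The yellow look-alike is at (275,206) and should be left alone. The carousel knob is at (175,147), with wires showing through the tray. Next is an enlarged crop of the carousel and the red spanner, with candidate hook projections overlaid.

Run:
```python
from h import *
np.set_printoptions(precision=1,suppress=True)
c=cam("top"); 
K=atz(c,[174.8,147.2],308); print("axis",K)
print("ring",atz(c,[325.9,221.8],6.5),"org",atz(c,[327.5,243.1],0),"tape",atz(c,[221.2,243.5],0),"stone",atz(c,[256.3,268.1],0),"mug",atz(c,[361.4,152.3],0))
m=[s for s in nets.silhouettes("spanner",c)]
for s in m:
    p=np.argwhere(s["pixels"])[:,::-1].astype(float)
    if len(p)<20: continue
    X=np.array([atz(c,q,8)[:2] for q in p]);mu=X.mean(0);u=np.linalg.svd(X-mu)[2][0];a=(X-mu)@u
    print(s["position"],s["score"],len(p),"mean",mu,"dir",u,a.min(),a.max(),"mid",mu+u*(a.min()+a.max())/2)
f=5;x0,y0=115,90
im=cv2.resize(c["image"][90:210,115:275],None,fx=f,fy=f,interpolation=cv2.INTER_CUBIC)
for h,r,col in((206,88,(255,0,0)),(167,20,(0,255,0))):
    for q in proj(c,[[K[0]+r*np.cos(t),K[1]+r*np.sin(t),h] for t in np.arange(0,6.28,.1745)]):
        cv2.circle(im,tuple(np.int32((q-[x0,y0]+.5)*f)),1,col,-1)
save(im,"car.png")
```

```text
axis [622.4 -10.5 308. ]
ring [ 482.1 -353.8    6.5] org [ 425.5 -358.1    0. ] tape [425.1 -73.6   0. ] stone [ 359.5 -167.7    0. ] mug [ 670.8 -452.7    0. ]
[327.8, 245.3] 0.97 440 mean [ 431.8 -357.7] dir [-1.  0.] -71.16047510043671 74.845123942456 mid [ 429.9 -357.6]
[271.7, 205.3] 0.71 452 mean [ 526.6 -216.4] dir [-0.8 -0.6] -71.9834344041539 78.52156802501624 mid [ 524.1 -218.4]
```

View pics/car.png

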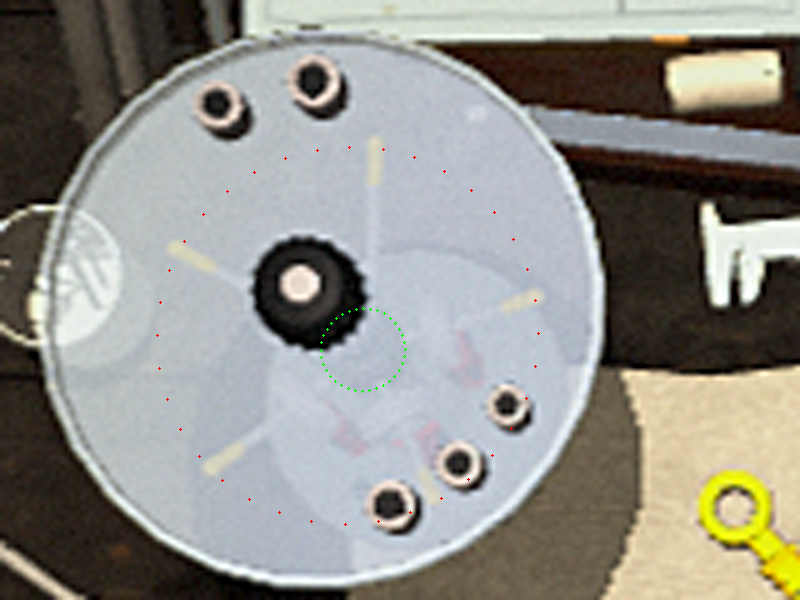

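Run:
```python
from h import *
from scipy.optimize import least_squares
np.set_printoptions(precision=1,suppress=True)
c=cam("top")
tips=np.array([[375,143],[541,293],[433,495],[206,468],[172,244]])/5+[114.5,89.5]
def P(v): return proj(c,[[v[0]+88*np.cos(v[2]-i*1.2566),v[1]+88*np.sin(v[2]-i*1.2566),206] for i in range(5)])
s=least_squares(lambda v:(P(v)-tips).ravel(),[622,-10,0]);print(s.x,np.abs(s.fun).max(), np.degrees(s.x[2]))
ax,ay,th=s.x
im=c["image"].astype(float);red=im[...,0]-im[...,1:].mean(2)
f=5
big=cv2.resize(c["image"][90:210,115:275],None,fx=f,fy=f,interpolation=cv2.INTER_CUBIC)
print("proj knob",proj(c,[ax,ay,308]))
bk=cv2.convertScaleAbs(cv2.GaussianBlur(red,(0,0),.7),alpha=5)[90:210,115:275]
big=cv2.cvtColor(cv2.resize(bk,None,fx=f,fy=f,interpolation=cv2.INTER_CUBIC),cv2.COLOR_GRAY2RGB)
for i in range(5):
    a=th-i*1.2566
    q=proj(c,[[ax+r*np.cos(a),ay+r*np.sin(a),z] for r in (34,40,46) for z in (40,60,80,100,120)])
    print(i,np.degrees(a),[round(red[int(round(y)),int(round(x))]) for x,y in q])
    for p in q: cv2.circle(big,tuple(np.int32((p-[115,90]+.5)*f)),2,[(255,0,0),(0,255,0),(0,128,255),(255,255,0),(255,0,255)][i],-1)
save(big,"red.png")
```

```text
[625.4  -9.4  -0.1] 1.5259340501481518 -8.177228135332685
proj knob [[174.3 145.8]]
0 -8.177228135332685 [-14, -14, -12, -12, -12, -14, -18, -13, -14, -16, -14, -15, -14, -15, -16]
1 -80.17510467147193 [-2, -2, -12, -16, -12, -9, -12, 8, 6, -10, -16, -10, -6, -9, 4]
2 -152.17298120761117 [5, 7, 14, -14, -12, 19, 0, -3, 8, 8, 12, 18, -8, -3, 2]
3 -224.17085774375042 [-12, -10, -3, -6, -10, 0, 4, 6, -12, -12, -16, -16, -10, -14, -14]
4 -296.16873427988963 [-18, -14, -17, -2, -1, -13, -17, -5, -1, -2, -12, -5, 6, -3, 4]
```

View pics/red.png

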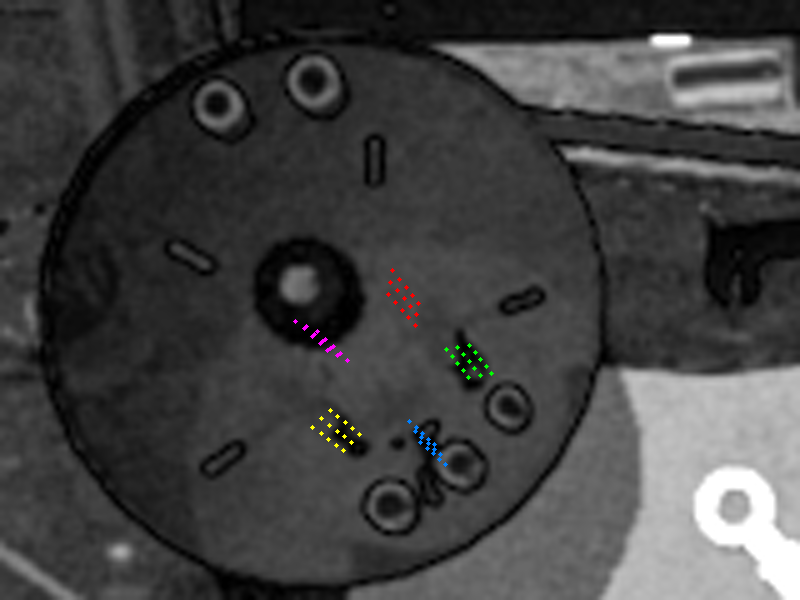

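The hook directions are -8°, -80°, -152°, -224° and -296°. Red handles show at hooks 1–3, and hook 4's handle would be hidden behind the knob. Hook 0, pointing to the back at (375,150) in the crop, shows no handle, so it is the empty one. I'll check this again once the arm is clear. The carousel needs about 172° clockwise.

```bash
cat >> h.py <<'E'
def st():
    s=manip.sense();p=np.array(s["ee_pos"]);M=R.from_euler("xyz",s["tool_rot"]);return s,p,M
def to(x,y,z):
    s,p,M=st();d=M.inv().apply(np.array([x,y,z])-p);print("delta tool",np.round(d,1),"len/60",round(np.linalg.norm(d)/60,1));return d
E
python3 - <<'E'
from h import *
np.set_printoptions(precision=2,suppress=True)
s,p,M=st();print(p,s["tool_rot"]);print(M.as_matrix())
to(257.6,-541.9,490);to(625,-9.5,490)
c=cam("top");print("vise",atz(c,[125,260],80))
E
```

```text
[ 257.63 -541.87  404.67] [ 3.14  0.   -2.7 ]
[[-0.9  -0.43 -0.  ]
 [-0.43  0.9   0.  ]
 [-0.    0.   -1.  ]]
delta tool [  0.   -0.  -85.3] len/60 1.4
delta tool [-560.4  323.1  -85.3] len/60 10.9
vise [383.08 159.59  80.  ]
```

```bash
python3 -m jog '[{"dz":-43},{"dz":-43},{"dx":-40,"dy":23},{"dx":-40,"dy":23},{"dx":-40,"dy":23},{"dx":-40,"dy":23},{"dx":-40,"dy":23},{"dx":-40,"dy":23},{"dx":-40,"dy":23},{"dx":-40,"dy":23},{"dx":-40,"dy":23},{"dx":-40,"dy":23},{"dx":-40,"dy":23},{"dx":-40,"dy":23},{"dx":-40,"dy":23},{"dx":-40,"dy":24}]'
python3 -m jog '[{"rz":-10},{"rz":-10},{"rz":-10},{"rz":-10},{"rz":-10},{"rz":-10},{"rz":-10},{"rz":-10},{"rz":-10},{"rz":-10},{"rz":-10},{"rz":-10},{"rz":-10},{}]'
python3 - <<'E'
from h import *
s,p,M=st();print(np.round(s["joint_positions"],2));to(625,-9.5,490);to(625,-9.5,449)
for n in("scene","top"):
    c=cam(n)
    for k in "free_hook_tip free_hook_root knob_top spanner spanner_ring tape_measure mug oilstone".split(): print(n,k,[(np.round(r["position"],1).tolist(),round(r["score"],2)) for r in nets.place_of(k,c)[:3]])
    save(c["image"],n+"1.png")
    if n=="scene": save(cv2.resize(c["image"][60:330,140:500],(800,600),interpolation=cv2.INTER_CUBIC),"s2.png")
E
```

```text
[-0.79  0.04  0.08 -0.   -1.62 -0.33]
delta tool [-560.4  323.1  -85.3] len/60 10.9
delta tool [-560.4  323.   -44.3] len/60 10.8
scene free_hook_tip []
scene free_hook_root []
scene knob_top [([276.2, 118.2], 0.8)]
scene spanner []
scene spanner_ring []
scene tape_measure [([232.8, 235.3], 0.55)]
scene mug [([380.7, 274.4], 0.56)]
scene oilstone [([232.3, 259.1], 0.75)]
top free_hook_tip []
top free_hook_root []
top knob_top [([175.7, 143.3], 0.72)]
top spanner [([273.8, 208.6], 0.92), ([327.2, 244.4], 0.74)]
top spanner_ring [([259.8, 187.3], 0.81), ([325.1, 221.0], 0.62)]
top tape_measure [([221.2, 244.2], 0.57)]
top mug [([359.6, 153.0], 0.69)]
top oilstone [([254.2, 268.9], 0.89)]validation failed for argument at $[0]...
validation failed for argument at $[0]...
```

View pics/s2.png

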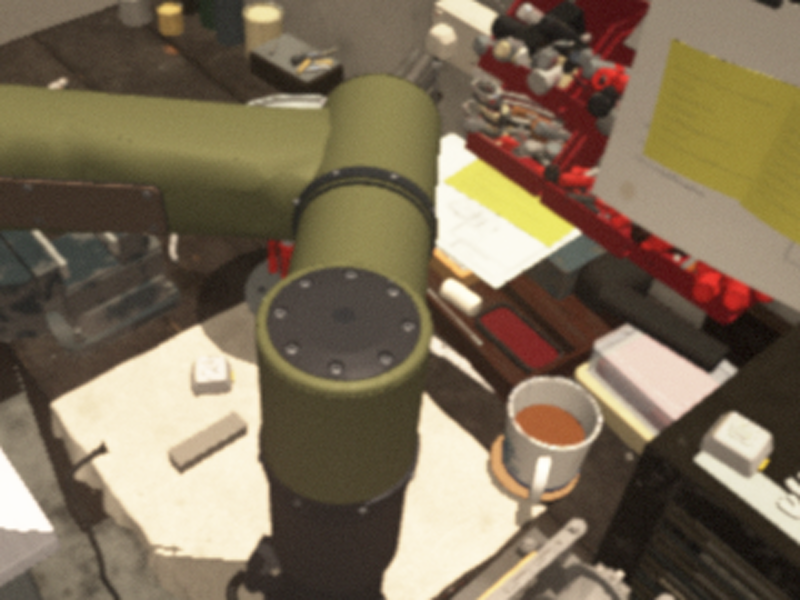

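The view is unchanged because both calls were refused by validation. Rows probably need all the keys.

```bash
python3 -m jog '[{"jaw":85,"dx":0,"dy":0,"dz":-43,"rx":0,"ry":0,"rz":0}]'; python3 -m jog '[{"jaw":85,"dz":-43}]'; python3 -m jog '[{"dx":0,"dy":0,"dz":-1,"rx":0,"ry":0,"rz":0}]'
```

```text
t: 2.22
ee_pos: [258.0, -541.7, 444.0]
tool_rot: [3.134, -0.001, -2.697]
contact_force: [0.6, 0.8, 0.1]
opening: 85.3
finger_force: 0.0validation failed for argument at $[0]...
validation failed for argument at $[0]...
```

```bash
python3 -m jog '[{"jaw":85,"dx":0,"dy":0,"dz":-46,"rx":0,"ry":0,"rz":0},{"jaw":85,"dx":-40,"dy":23,"dz":0,"rx":0,"ry":0,"rz":0},{"jaw":85,"dx":-40,"dy":23,"dz":0,"rx":0,"ry":0,"rz":0},{"jaw":85,"dx":-40,"dy":23,"dz":0,"rx":0,"ry":0,"rz":0},{"jaw":85,"dx":-40,"dy":23,"dz":0,"rx":0,"ry":0,"rz":0},{"jaw":85,"dx":-40,"dy":23,"dz":0,"rx":0,"ry":0,"rz":0},{"jaw":85,"dx":-40,"dy":23,"dz":0,"rx":0,"ry":0,"rz":0},{"jaw":85,"dx":-40,"dy":23,"dz":0,"rx":0,"ry":0,"rz":0},{"jaw":85,"dx":-40,"dy":23,"dz":0,"rx":0,"ry":0,"rz":0},{"jaw":85,"dx":-40,"dy":23,"dz":0,"rx":0,"ry":0,"rz":0},{"jaw":85,"dx":-40,"dy":23,"dz":0,"rx":0,"ry":0,"rz":0},{"jaw":85,"dx":-40,"dy":23,"dz":0,"rx":0,"ry":0,"rz":0},{"jaw":85,"dx":-40,"dy":23,"dz":0,"rx":0,"ry":0,"rz":0},{"jaw":85,"dx":-40,"dy":23,"dz":0,"rx":0,"ry":0,"rz":0},{"jaw":85,"dx":-40,"dy":23,"dz":0,"rx":0,"ry":0,"rz":0}]'
python3 -m jog '[{"jaw":85,"dx":0,"dy":0,"dz":0,"rx":0,"ry":0,"rz":-10},{"jaw":85,"dx":0,"dy":0,"dz":0,"rx":0,"ry":0,"rz":-10},{"jaw":85,"dx":0,"dy":0,"dz":0,"rx":0,"ry":0,"rz":-10},{"jaw":85,"dx":0,"dy":0,"dz":0,"rx":0,"ry":0,"rz":-10},{"jaw":85,"dx":0,"dy":0,"dz":0,"rx":0,"ry":0,"rz":-10},{"jaw":85,"dx":0,"dy":0,"dz":0,"rx":0,"ry":0,"rz":-10},{"jaw":85,"dx":0,"dy":0,"dz":0,"rx":0,"ry":0,"rz":-10},{"jaw":85,"dx":0,"dy":0,"dz":0,"rx":0,"ry":0,"rz":-10},{"jaw":85,"dx":0,"dy":0,"dz":0,"rx":0,"ry":0,"rz":-10},{"jaw":85,"dx":0,"dy":0,"dz":0,"rx":0,"ry":0,"rz":-10},{"jaw":85,"dx":0,"dy":0,"dz":0,"rx":0,"ry":0,"rz":-10},{"jaw":85,"dx":0,"dy":0,"dz":0,"rx":0,"ry":0,"rz":-10},{"jaw":85,"dx":0,"dy":0,"dz":0,"rx":0,"ry":0,"rz":-10}]'
python3 - <<'E'
from h import *
s,p,M=st();print(np.round(s["joint_positions"],2));to(625,-9.5,449)
c=cam("scene");save(c["image"],"scene1.png")
save(cv2.resize(c["image"][60:330,140:500],(800,600),interpolation=cv2.INTER_CUBIC),"s3.png")
for k in "free_hook_tip free_hook_root knob_top".split(): print(k,[(np.round(r["position"],1).tolist(),round(r["score"],2)) for r in nets.place_of(k,c)[:3]])
print(proj(c,[[625,-9.5,308],[625+88*.99,-22,206],[625-88,-9.5,206]]))
E
```

```text
t: 4.1
ee_pos: [625.8, -9.2, 493.8]
tool_rot: [-3.142, 0.0, -2.698]
contact_force: [-0.2, -0.2, 0.0]
opening: 85.2
finger_force: 0.0
t: 5.72
ee_pos: [625.2, -10.6, 493.6]
tool_rot: [3.142, 0.0, -0.423]
contact_force: [0.4, -0.6, -0.2]
opening: 84.7
finger_force: 0.0
[ 0.3   0.14  0.35 -0.   -1.78  0.84]
delta tool [-0.6 -0.9 44.6] len/60 0.7
free_hook_tip []
free_hook_root [([280.0, 154.0], 0.67), ([272.2, 116.9], 0.47)]
knob_top [([274.5, 115.0], 0.71)]
[[273.19086021 115.08234047]
 [298.71917275 134.70129405]
 [249.23853478 155.36693001]]
```

View pics/s3.png

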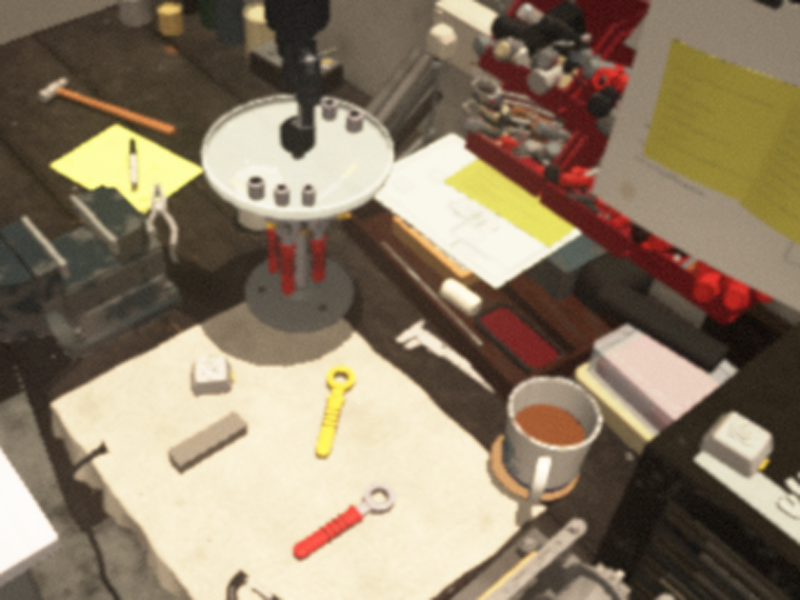

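The scene view shows the tray with the gripper over the knob. The red spanner is at about crop (345,522) and the yellow look-alike at (335,410). Three red handles hang at left, front and right, consistent with hooks 3, 2 and 1. I'll lower onto the knob and grip it.

```bash
python3 -m jog '[{"jaw":70,"dx":0,"dy":0,"dz":22,"rx":0,"ry":0,"rz":0},{"jaw":60,"dx":0,"dy":0,"dz":22,"rx":0,"ry":0,"rz":0},{"jaw":40,"dx":0,"dy":0,"dz":0,"rx":0,"ry":0,"rz":0},{"jaw":40,"dx":0,"dy":0,"dz":0,"rx":0,"ry":0,"rz":0},{"jaw":40,"dx":0,"dy":0,"dz":0,"rx":0,"ry":0,"rz":0},{"jaw":40,"dx":0,"dy":0,"dz":0,"rx":0,"ry":0,"rz":0}]' 50
```

```text
t: 6.68
ee_pos: [625.3, -10.2, 447.9]
tool_rot: [3.141, 0.004, -0.429]
contact_force: [-0.9, 2.1, -15.4]
opening: 41.9
finger_force: 53.7
```

```bash
python3 -m jog '[{"jaw":38,"dx":0,"dy":0,"dz":0,"rx":0,"ry":0,"rz":5},{"jaw":38,"dx":0,"dy":0,"dz":0,"rx":0,"ry":0,"rz":10},{"jaw":38,"dx":0,"dy":0,"dz":0,"rx":0,"ry":0,"rz":10},{"jaw":38,"dx":0,"dy":0,"dz":0,"rx":0,"ry":0,"rz":10},{"jaw":38,"dx":0,"dy":0,"dz":0,"rx":0,"ry":0,"rz":10},{"jaw":38,"dx":0,"dy":0,"dz":0,"rx":0,"ry":0,"rz":10},{"jaw":38,"dx":0,"dy":0,"dz":0,"rx":0,"ry":0,"rz":10},{"jaw":38,"dx":0,"dy":0,"dz":0,"rx":0,"ry":0,"rz":10},{"jaw":38,"dx":0,"dy":0,"dz":0,"rx":0,"ry":0,"rz":10},{"jaw":38,"dx":0,"dy":0,"dz":0,"rx":0,"ry":0,"rz":10},{"jaw":38,"dx":0,"dy":0,"dz":0,"rx":0,"ry":0,"rz":10},{"jaw":38,"dx":0,"dy":0,"dz":0,"rx":0,"ry":0,"rz":10},{"jaw":38,"dx":0,"dy":0,"dz":0,"rx":0,"ry":0,"rz":10},{"jaw":38,"dx":0,"dy":0,"dz":0,"rx":0,"ry":0,"rz":10},{"jaw":38,"dx":0,"dy":0,"dz":0,"rx":0,"ry":0,"rz":10},{"jaw":38,"dx":0,"dy":0,"dz":0,"rx":0,"ry":0,"rz":10},{"jaw":38,"dx":0,"dy":0,"dz":0,"rx":0,"ry":0,"rz":10},{"jaw":38,"dx":0,"dy":0,"dz":0,"rx":0,"ry":0,"rz":10},{"jaw":38,"dx":0,"dy":0,"dz":0,"rx":0,"ry":0,"rz":7},{"jaw":38,"dx":0,"dy":0,"dz":0,"rx":0,"ry":0,"rz":0}]' 60
python3 - <<'E'
from h import *
s,p,M=st();print(np.round(s["joint_positions"],2))
cs=[cam("scene"),cam("top")]
for c in cs:
    for k in "free_hook_tip free_hook_root".split(): print(k,[(np.round(r["position"],1).tolist(),round(r["score"],2)) for r in nets.place_of(k,c)[:3]])
    print(proj(c,[[625-88,-9.5,206],[605,-9.5,167]]))
a=cv2.resize(cs[0]["image"][90:210,210:310],(500,600),interpolation=cv2.INTER_CUBIC)
save(a,"s4.png");save(cs[1]["image"],"top4.png")
E
```

```text
t: 9.18
ee_pos: [625.4, -10.4, 447.9]
tool_rot: [3.141, -0.003, 2.679]
contact_force: [-0.1, 0.4, -18.8]
opening: 41.9
finger_force: 63.0
[ 0.3   0.12  0.25 -0.   -1.7  -2.34]
free_hook_tip []
free_hook_root [([268.5, 158.8], 0.78)]
[[249.23853478 155.36693001]
 [268.35140536 156.28510425]]
free_hook_tip []
free_hook_root []
[[183.13612731 193.23711839]
 [186.63838227 166.72107086]]
```

View pics/s4.png

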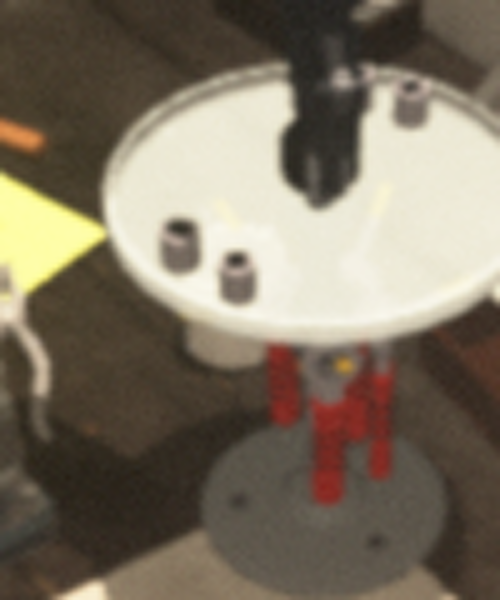

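The carousel turned about 182° because I typed one row too many; 172° was wanted. The front handle at crop (328,450) hangs below a yellow tip at (345,365), and four handles are visible, so the empty hook is the front-facing one hidden behind the tray rim. I'll turn back 10° and measure the angle from the yellow tips.

```bash
python3 -m jog '[{"jaw":38,"dx":0,"dy":0,"dz":0,"rx":0,"ry":0,"rz":-5},{"jaw":38,"dx":0,"dy":0,"dz":0,"rx":0,"ry":0,"rz":-5},{"jaw":38,"dx":0,"dy":0,"dz":0,"rx":0,"ry":0,"rz":0}]' 60
cat >> h.py <<'E'
def hookfit(ims,c,v0,span=0.35):
    from scipy.optimize import minimize
    im=np.mean(ims,0);y=(im[...,0]+im[...,1])/2-im[...,2]
    y=(y-cv2.GaussianBlur(y,(0,0),6)).astype(np.float32);y=cv2.GaussianBlur(y,(0,0),.8)
    rr=np.array([72,76,80,84,88]);hh=206-(88-rr)*np.tan(np.radians(36))
    def S(v,each=False):
        P=[[v[0]+r*np.cos(v[2]+i*1.2566371),v[1]+r*np.sin(v[2]+i*1.2566371),h] for i in range(5) for r,h in zip(rr,hh)]
        q=proj(c,P).astype(np.float32);w=cv2.remap(y,q[:,0].reshape(1,-1),q[:,1].reshape(1,-1),cv2.INTER_LINEAR)[0].reshape(5,-1).mean(1)
        return w if each else -w.sum()
    best=min(((S([v0[0]+a,v0[1]+b,v0[2]+t]),a,b,t) for a in range(-5,6) for b in range(-5,6) for t in np.arange(-span,span,.015)))
    r=minimize(S,[v0[0]+best[1],v0[1]+best[2],v0[2]+best[3]],method="Nelder-Mead")
    return r.x,-r.fun,S(r.x,True)
E
python3 - <<'E'
from h import *
s,p,M=st();print(s["tool_rot"])
cs=[cam("top") for _ in range(4)]
x,f,e=hookfit([c["image"].astype(float) for c in cs],cs[0],[625,-9.5,np.pi]);print(x,np.degrees(x[2])-180,f,e)
old=cv2.cvtColor(cv2.imread("pics/top0.png"),cv2.COLOR_BGR2RGB).astype(float)
x,f,e=hookfit([old],cs[0],[625,-9.5,np.radians(-8)]);print(x,np.degrees(x[2]),f,e)
E
```

```text
t: 9.85
ee_pos: [625.4, -10.2, 448.0]
tool_rot: [-3.142, -0.002, 2.853]
contact_force: [1.0, 0.6, -26.2]
opening: 41.9
finger_force: 63.9
[-3.14153830e+00 -2.40313457e-03  2.85263827e+00]
[624.40095965  -9.84510143   3.13871574] -0.16483491805308859 74.95098876953125 [ 9.351549  22.992085  21.635752  -0.6968924 21.668499 ]
[ 6.24203473e+02 -9.74932802e+00 -1.39256456e-01] -7.978807203728935 100.53038024902344 [21.217785 20.643284 22.612072 13.699539 22.357693]
```

The hook direction is now 180° to within 0.2°. Next I'll release, rise and measure the spanner.

```bash
python3 -m jog '[{"jaw":48,"dx":0,"dy":0,"dz":0,"rx":0,"ry":0,"rz":0},{"jaw":65,"dx":0,"dy":0,"dz":0,"rx":0,"ry":0,"rz":0},{"jaw":65,"dx":0,"dy":0,"dz":0,"rx":0,"ry":0,"rz":0},{"jaw":65,"dx":0,"dy":0,"dz":-25,"rx":0,"ry":0,"rz":0},{"jaw":65,"dx":0,"dy":0,"dz":-30,"rx":0,"ry":0,"rz":0},{"jaw":65,"dx":0,"dy":0,"dz":0,"rx":0,"ry":0,"rz":-8},{"jaw":65,"dx":0,"dy":0,"dz":0,"rx":0,"ry":0,"rz":-8.5},{"jaw":65,"dx":0,"dy":0,"dz":0,"rx":0,"ry":0,"rz":0}]' 60
python3 - <<'E'
from h import *
np.set_printoptions(precision=1,suppress=True)
s,p,M=st()
cs=[cam("top"),cam("scene")]
x,f,e=hookfit([cs[0]["image"].astype(float)],cs[0],[625,-9.5,np.pi]);print(x,np.degrees(x[2])-180,e)
for c in cs:
  for k in nets.silhouettes("spanner",c):
    q=np.argwhere(k["pixels"])[:,::-1].astype(float)
    if len(q)<100: continue
    X=np.array([atz(c,v,8)[:2] for v in q]);mu=X.mean(0);u=np.linalg.svd(X-mu)[2][0];u*=np.sign(u[0]);a=(X-mu)@u
    print(k["position"],round(k["score"],2),"mean",mu,"ang",np.degrees(np.arctan2(u[1],u[0])),"ends",mu+u*np.percentile(a,.5),mu+u*np.percentile(a,99.5))
  print([(r["position"],round(r["score"],2),atz(c,r["position"],6.5)) for r in nets.place_of("spanner_ring",c)[:2]])
E
```

```text
t: 11.05
ee_pos: [624.8, -10.9, 506.3]
tool_rot: [-3.141, 0.002, 3.139]
contact_force: [0.1, -0.4, -0.2]
opening: 64.9
finger_force: 0.0
[624.5  -9.9   3.1] -0.030800550832225326 [10.1 22.9 20.2 -0.  21.5]
[273.5, 203.3] 0.76 mean [ 527.3 -215.1] ang 40.32318010922501 ends [ 468.4 -265. ] [ 579.2 -171. ]
[325.9, 242.8] 0.67 mean [ 431.9 -357.6] ang -1.00203062899317 ends [ 357.  -356.3] [ 502.9 -358.9]
[([326.3, 220.8], 0.8, array([ 484.7, -354.9,    6.5])), ([261.2, 187.6], 0.72, array([ 574.7, -181.2,    6.5]))]
[297.2, 295.5] 0.93 mean [ 435.4 -356.3] ang 0.17186907896253986 ends [ 358.4 -356.6] [ 506.5 -356.1]
[292.0, 240.9] 0.51 mean [ 529.8 -213.7] ang 40.43534458874647 ends [ 469.4 -265.2] [ 585.4 -166.3]
[([293.5, 230.4], 0.7, array([ 569.2, -181.6,    6.5])), ([308.8, 282.9], 0.68, array([ 485.6, -351.9,    6.5]))]
```

```bash
python3 -m jog '[{"jaw":50,"dx":26,"dy":-43,"dz":0,"rx":0,"ry":0,"rz":0},{"jaw":50,"dx":26,"dy":-43,"dz":0,"rx":0,"ry":0,"rz":0},{"jaw":50,"dx":26,"dy":-43,"dz":0,"rx":0,"ry":0,"rz":0},{"jaw":50,"dx":26,"dy":-43,"dz":0,"rx":0,"ry":0,"rz":0},{"jaw":50,"dx":26,"dy":-43,"dz":20,"rx":0,"ry":0,"rz":0},{"jaw":50,"dx":26,"dy":-43,"dz":40,"rx":0,"ry":0,"rz":0},{"jaw":50,"dx":26,"dy":-43,"dz":40,"rx":0,"ry":0,"rz":0},{"jaw":50,"dx":26,"dy":-43,"dz":40,"rx":0,"ry":0,"rz":0},{"jaw":50,"dx":0,"dy":0,"dz":40,"rx":0,"ry":0,"rz":0},{"jaw":50,"dx":0,"dy":0,"dz":40,"rx":0,"ry":0,"rz":0},{"jaw":50,"dx":0,"dy":0,"dz":40,"rx":0,"ry":0,"rz":0},{"jaw":50,"dx":0,"dy":0,"dz":0,"rx":0,"ry":0,"rz":0}]' 60
python3 - <<'E'
from h import *
s,p,M=st();print(np.round(s["joint_positions"],2));to(416,-357,176)
c=cam("scene");save(cv2.resize(c["image"][190:340,220:380],(640,600),interpolation=cv2.INTER_CUBIC),"s5.png")
E
```

```text
t: 12.85
ee_pos: [417.8, -350.4, 244.7]
tool_rot: [3.139, -0.006, 3.139]
contact_force: [-0.9, -1.0, 1.0]
opening: 50.3
finger_force: 0.0
[-0.33 -0.06 -0.31 -0.   -1.33 -1.24]
delta tool [ 1.4 -6.8 68.7] len/60 1.2
```

View pics/s5.png

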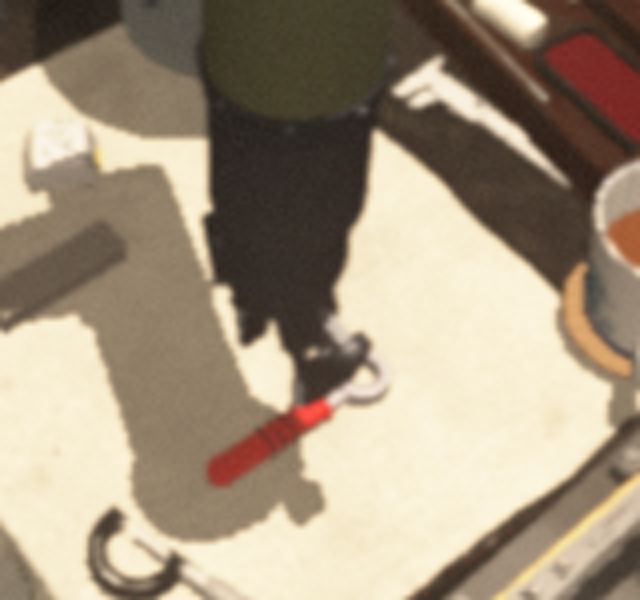

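The crop confirms the red-handled spanner with the steel ring at crop (365,375) under the gripper. The yellow look-alike is elsewhere, hidden behind the gripper. Picking now.

```bash
python3 -m jog '[{"jaw":45,"dx":1.4,"dy":-6.8,"dz":0,"rx":0,"ry":0,"rz":0},{"jaw":45,"dx":0,"dy":0,"dz":35,"rx":0,"ry":0,"rz":0},{"jaw":45,"dx":0,"dy":0,"dz":25,"rx":0,"ry":0,"rz":0},{"jaw":45,"dx":0,"dy":0,"dz":8.5,"rx":0,"ry":0,"rz":0},{"jaw":45,"dx":0,"dy":0,"dz":0,"rx":0,"ry":0,"rz":0}]' 80
python3 -c "
from h import *
to(416,-357,176)"
python3 -m jog '[{"jaw":15,"dx":0,"dy":0,"dz":0,"rx":0,"ry":0,"rz":0},{"jaw":15,"dx":0,"dy":0,"dz":0,"rx":0,"ry":0,"rz":0},{"jaw":15,"dx":0,"dy":0,"dz":0,"rx":0,"ry":0,"rz":0},{"jaw":15,"dx":0,"dy":0,"dz":0,"rx":0,"ry":0,"rz":0},{"jaw":15,"dx":0,"dy":0,"dz":0,"rx":0,"ry":0,"rz":0}]' 80
```

```text
t: 13.52
ee_pos: [417.8, -358.0, 180.6]
tool_rot: [-3.141, 0.001, 3.14]
contact_force: [0.9, -0.6, 0.7]
opening: 44.7
finger_force: 0.0
delta tool [1.8 1.  4.6] len/60 0.1
t: 14.15
ee_pos: [418.0, -357.9, 181.4]
tool_rot: [-3.14, 0.002, 3.141]
contact_force: [-1.0, 2.0, 6.0]
opening: 17.1
finger_force: 78.6
```

The opening reads 17 mm and the tips are only at z≈8, so the grip is on the rounded top. I'll regrip 5 mm lower.

```bash
python3 -m jog '[{"jaw":40,"dx":0,"dy":0,"dz":0,"rx":0,"ry":0,"rz":0},{"jaw":40,"dx":0,"dy":0,"dz":0,"rx":0,"ry":0,"rz":0},{"jaw":40,"dx":0,"dy":0,"dz":5.5,"rx":0,"ry":0,"rz":0},{"jaw":40,"dx":0,"dy":0,"dz":0,"rx":0,"ry":0,"rz":0},{"jaw":15,"dx":0,"dy":0,"dz":0,"rx":0,"ry":0,"rz":0},{"jaw":15,"dx":0,"dy":0,"dz":0,"rx":0,"ry":0,"rz":0},{"jaw":15,"dx":0,"dy":0,"dz":0,"rx":0,"ry":0,"rz":0},{"jaw":15,"dx":0,"dy":0,"dz":0,"rx":0,"ry":0,"rz":0}]' 80
```

```text
t: 15.15
ee_pos: [418.1, -357.9, 175.9]
tool_rot: [-3.14, 0.002, 3.141]
contact_force: [-0.9, 2.1, 10.3]
opening: 17.7
finger_force: 81.1
```

```bash
python3 -m jog '[{"jaw":15,"dx":0,"dy":0,"dz":-20,"rx":0,"ry":0,"rz":0},{"jaw":15,"dx":0,"dy":0,"dz":-40,"rx":0,"ry":0,"rz":0},{"jaw":15,"dx":0,"dy":0,"dz":-40,"rx":0,"ry":0,"rz":0},{"jaw":15,"dx":0,"dy":0,"dz":-40,"rx":0,"ry":0,"rz":0},{"jaw":15,"dx":0,"dy":0,"dz":0,"rx":0,"ry":-5,"rz":0},{"jaw":15,"dx":0,"dy":0,"dz":0,"rx":0,"ry":-8,"rz":0},{"jaw":15,"dx":0,"dy":0,"dz":0,"rx":0,"ry":-8,"rz":0},{"jaw":15,"dx":0,"dy":0,"dz":0,"rx":0,"ry":-8,"rz":0},{"jaw":15,"dx":0,"dy":0,"dz":0,"rx":0,"ry":-8,"rz":0},{"jaw":15,"dx":0,"dy":0,"dz":0,"rx":0,"ry":-8,"rz":0},{"jaw":15,"dx":0,"dy":0,"dz":0,"rx":0,"ry":0,"rz":0},{"jaw":15,"dx":0,"dy":0,"dz":0,"rx":0,"ry":0,"rz":0}]' 80
python3 - <<'E'
from h import *
np.set_printoptions(precision=2,suppress=True)
s,p,M=st();print(np.array(s["joint_positions"]));print(M.as_matrix())
print("ring exp",p+M.apply([-68,0,169.4]))
r=[]
for n in("scene","top"):
    c=cam(n);q=proj(c,p+M.apply([-68,0,169.4]))[0]
    k=nets.place_of("spanner_ring",c)[:3];print(n,q,[(v["position"],round(v["score"],2)) for v in k]); save(c["image"],n+"6.png")
    b=min(k,key=lambda v:np.hypot(*(np.array(v["position"])-q)));r+=[c,b["position"]]
X,g=tri(*r);print("tri",X,g,"tool",M.inv().apply(X-p))
E
```

```text
t: 16.65
ee_pos: [417.2, -357.8, 313.2]
tool_rot: [3.141, 0.781, 3.14]
contact_force: [-0.0, 0.2, -1.6]
opening: 17.8
finger_force: 78.6
[-0.49 -0.31 -0.33 -0.44 -0.88 -0.92]
[[-0.71  0.    0.7 ]
 [ 0.    1.   -0.  ]
 [-0.7   0.   -0.71]]
ring exp [ 584.76 -357.92  240.83]
scene [346.56 210.91] [([346.5, 209.8], 0.66)]
top [337.07 169.39] [([337.6, 171.7], 0.9), ([263.4, 185.7], 0.57)]
tri [ 579.63 -359.14  249.14] 3.4435355458438734 tool [-70.21  -1.23 159.88]
```

Lifted and tilted 45°. The ring is about where predicted: scene (346.5,209.8) measured against (346.6,210.9) expected. Next I'll move in front of the hook.

```bash
python3 -m jog '[{"jaw":15,"dx":28,"dy":0,"dz":-21,"rx":0,"ry":0,"rz":0},{"jaw":15,"dx":28,"dy":0,"dz":-21,"rx":0,"ry":0,"rz":0},{"jaw":15,"dx":28,"dy":40,"dz":-22,"rx":0,"ry":0,"rz":0},{"jaw":15,"dx":0,"dy":44,"dz":0,"rx":0,"ry":0,"rz":0},{"jaw":15,"dx":0,"dy":44,"dz":0,"rx":0,"ry":0,"rz":0},{"jaw":15,"dx":0,"dy":44,"dz":0,"rx":0,"ry":0,"rz":0},{"jaw":15,"dx":0,"dy":44,"dz":0,"rx":0,"ry":0,"rz":0},{"jaw":15,"dx":0,"dy":44,"dz":0,"rx":0,"ry":0,"rz":0},{"jaw":15,"dx":0,"dy":44,"dz":0,"rx":0,"ry":0,"rz":0},{"jaw":15,"dx":0,"dy":44,"dz":0,"rx":0,"ry":0,"rz":0},{"jaw":15,"dx":0,"dy":0,"dz":0,"rx":0,"ry":0,"rz":0}]' 80
python3 - <<'E'
from h import *
np.set_printoptions(precision=2,suppress=True)
s,p,M=st();print(np.array(s["joint_positions"]))
print("ring exp",p+M.apply([-68,0,169.4]));to(312,-10,290)
E
```

```text
t: 18.23
ee_pos: [336.0, -33.0, 339.6]
tool_rot: [3.114, 0.745, -3.134]
contact_force: [-0.5, 1.8, -0.7]
opening: 17.4
finger_force: 80.8
[ 0.73 -1.29 -1.08  0.48 -1.2  -2.32]
ring exp [500.76 -27.11 261.19]
delta tool [51.2 22.6 20.9] len/60 1.0
```

The arm hit its q2 and q3 limits because a 45° tool puts the wrist too close in. I'll back off, lay the spanner back at its original spot, and regrip nearer the handle's end with the tool leaning 15°. That lets the tool come in steeper (60°) and farther out.

```bash
python3 -m jog '[{"jaw":15,"dx":0,"dy":-40,"dz":0,"rx":0,"ry":0,"rz":0},{"jaw":15,"dx":0,"dy":-40,"dz":0,"rx":0,"ry":0,"rz":0},{"jaw":15,"dx":0,"dy":-40,"dz":0,"rx":0,"ry":0,"rz":0},{"jaw":15,"dx":0,"dy":-40,"dz":0,"rx":0,"ry":0,"rz":0},{"jaw":15,"dx":0,"dy":-40,"dz":0,"rx":0,"ry":0,"rz":0},{"jaw":15,"dx":-20,"dy":-40,"dz":20,"rx":0,"ry":0,"rz":0},{"jaw":15,"dx":-20,"dy":-40,"dz":20,"rx":0,"ry":0,"rz":0},{"jaw":15,"dx":-15,"dy":-40,"dz":15,"rx":0,"ry":0,"rz":0},{"jaw":15,"dx":0,"dy":0,"dz":0,"rx":0,"ry":8,"rz":0},{"jaw":15,"dx":0,"dy":0,"dz":0,"rx":0,"ry":8,"rz":0},{"jaw":15,"dx":0,"dy":0,"dz":0,"rx":0,"ry":8,"rz":0},{"jaw":15,"dx":0,"dy":0,"dz":0,"rx":0,"ry":8,"rz":0},{"jaw":15,"dx":0,"dy":0,"dz":0,"rx":0,"ry":8,"rz":0},{"jaw":15,"dx":0,"dy":0,"dz":0,"rx":0,"ry":3,"rz":0},{"jaw":15,"dx":0,"dy":0,"dz":0,"rx":0,"ry":0,"rz":0}]' 80
python3 - <<'E'
from h import *
np.set_printoptions(precision=2,suppress=True)
s,p,M=st();print(np.array(s["joint_positions"]))
T=R.from_euler("xyz",[np.pi,0,np.pi]);print("rot err deg (tool)",np.degrees((M.inv()*T).as_rotvec()));to(418,-357,200)
c=cam("top")
x,f,e=hookfit([c["image"].astype(float)],c,[624.4,-9.9,np.pi]);print(x,np.degrees(x[2])-180,e)
E
```

```text
t: 20.1
ee_pos: [419.5, -354.9, 328.5]
tool_rot: [3.121, -0.007, -3.124]
contact_force: [-0.2, -0.2, -2.6]
opening: 18.2
finger_force: 80.5
[-0.34 -0.08 -0.17 -0.02 -1.5  -1.21]
rot err deg (tool) [ 1.18 -0.4   1.01]
delta tool [  0.7  -4.7 128.4] len/60 2.1
[624.63 -10.39   2.79] -20.362689061392103 [15.13 11.51 20.04 18.56 19.42]
```

The ring rubbed the tray and turned the carousel by −20.4°. I'll lay the spanner down, reset the carousel with the knob, then regrip.

```bash
python3 -m jog '[{"jaw":15,"dx":0,"dy":-4,"dz":40,"rx":1.2,"ry":-0.4,"rz":1},{"jaw":15,"dx":0,"dy":0,"dz":40,"rx":0,"ry":0,"rz":0},{"jaw":15,"dx":0,"dy":0,"dz":35,"rx":0,"ry":0,"rz":0},{"jaw":15,"dx":0,"dy":0,"dz":25,"rx":0,"ry":0,"rz":0},{"jaw":15,"dx":0,"dy":0,"dz":8,"rx":0,"ry":0,"rz":0},{"jaw":15,"dx":0,"dy":0,"dz":3,"rx":0,"ry":0,"rz":0},{"jaw":15,"dx":0,"dy":0,"dz":0,"rx":0,"ry":0,"rz":0}]' 80
```

```text
t: 21.02
ee_pos: [419.5, -358.2, 180.3]
tool_rot: [-3.139, 0.002, -3.141]
contact_force: [-1.8, 0.8, 4.0]
opening: 17.6
finger_force: 81.2
```

```bash
python3 -m jog '[{"jaw":15,"dx":0,"dy":0,"dz":2.5,"rx":0,"ry":0,"rz":0},{"jaw":40,"dx":0,"dy":0,"dz":0,"rx":0,"ry":0,"rz":0},{"jaw":50,"dx":0,"dy":0,"dz":0,"rx":0,"ry":0,"rz":0},{"jaw":60,"dx":0,"dy":0,"dz":-30,"rx":0,"ry":0,"rz":0},{"jaw":60,"dx":0,"dy":0,"dz":-60,"rx":0,"ry":0,"rz":0},{"jaw":60,"dx":0,"dy":0,"dz":-60,"rx":0,"ry":0,"rz":0},{"jaw":60,"dx":0,"dy":0,"dz":-60,"rx":0,"ry":0,"rz":0},{"jaw":60,"dx":-10,"dy":20,"dz":-60,"rx":0,"ry":0,"rz":0},{"jaw":60,"dx":-25,"dy":41,"dz":-58,"rx":0,"ry":0,"rz":0},{"jaw":60,"dx":-25,"dy":41,"dz":0,"rx":0,"ry":0,"rz":0},{"jaw":60,"dx":-25,"dy":41,"dz":0,"rx":0,"ry":0,"rz":0},{"jaw":60,"dx":-24,"dy":41,"dz":0,"rx":0,"ry":0,"rz":0},{"jaw":60,"dx":-24,"dy":41,"dz":0,"rx":0,"ry":0,"rz":0},{"jaw":60,"dx":-24,"dy":41,"dz":0,"rx":0,"ry":0,"rz":0},{"jaw":60,"dx":-24,"dy":41,"dz":0,"rx":0,"ry":0,"rz":0},{"jaw":60,"dx":-24,"dy":41,"dz":0,"rx":0,"ry":0,"rz":0},{"jaw":60,"dx":0,"dy":0,"dz":0,"rx":0,"ry":0,"rz":0}]' 60
python3 - <<'E'
from h import *
s,p,M=st();to(624.5,-10.2,449)
cs=[cam("top") for _ in range(2)]
x,f,e=hookfit([c["image"].astype(float) for c in cs],cs[0],[624.4,-9.9,2.8]);print(x,np.degrees(x[2])-180,e)
E
```

```text
t: 23.15
ee_pos: [620.8, -13.6, 490.3]
tool_rot: [-3.141, -0.002, -3.137]
contact_force: [-0.1, 0.9, -0.7]
opening: 59.8
finger_force: 0.0
delta tool [-3.8  3.4 41.3] len/60 0.7
[624.37687883 -10.14015445   2.78296128] -20.548064000806164 [14.860819  22.333242  22.530994   2.4999428 20.247972 ]
```

```bash
python3 -m jog '[{"jaw":62,"dx":-3.8,"dy":3.4,"dz":10,"rx":0,"ry":0,"rz":0},{"jaw":62,"dx":0,"dy":0,"dz":31,"rx":0,"ry":0,"rz":0},{"jaw":40,"dx":0,"dy":0,"dz":0,"rx":0,"ry":0,"rz":0},{"jaw":38,"dx":0,"dy":0,"dz":0,"rx":0,"ry":0,"rz":0},{"jaw":38,"dx":0,"dy":0,"dz":0,"rx":0,"ry":0,"rz":0},{"jaw":38,"dx":0,"dy":0,"dz":0,"rx":0,"ry":0,"rz":-5},{"jaw":38,"dx":0,"dy":0,"dz":0,"rx":0,"ry":0,"rz":-8},{"jaw":38,"dx":0,"dy":0,"dz":0,"rx":0,"ry":0,"rz":-7.5},{"jaw":38,"dx":0,"dy":0,"dz":0,"rx":0,"ry":0,"rz":0},{"jaw":38,"dx":0,"dy":0,"dz":0,"rx":0,"ry":0,"rz":0}]' 60
python3 - <<'E'
from h import *
cs=[cam("top") for _ in range(2)]
x,f,e=hookfit([c["image"].astype(float) for c in cs],cs[0],[624.4,-9.9,np.pi]);print(x,np.degrees(x[2])-180,e)
E
```

```text
t: 24.5
ee_pos: [623.2, -11.6, 447.9]
tool_rot: [3.137, -0.004, -2.781]
contact_force: [-1.2, 7.5, -10.2]
opening: 41.9
finger_force: 63.8
[624.43709153  -9.8312763    3.13910144] -0.14273608312535657 [ 9.429983  22.867712  19.010906  -0.6506173 21.35184  ]
```

```bash
python3 -m jog '[{"jaw":48,"dx":0,"dy":0,"dz":0,"rx":0,"ry":0,"rz":0},{"jaw":60,"dx":0,"dy":0,"dz":0,"rx":0,"ry":0,"rz":0},{"jaw":65,"dx":0,"dy":0,"dz":0,"rx":0,"ry":0,"rz":0},{"jaw":65,"dx":0,"dy":0,"dz":-25,"rx":0,"ry":0,"rz":0},{"jaw":65,"dx":0,"dy":0,"dz":-30,"rx":0,"ry":0,"rz":0},{"jaw":65,"dx":0,"dy":0,"dz":0,"rx":0,"ry":0,"rz":10.5},{"jaw":60,"dx":0,"dy":0,"dz":0,"rx":0,"ry":0,"rz":10},{"jaw":60,"dx":0,"dy":0,"dz":0,"rx":0,"ry":0,"rz":0}]' 60
python3 - <<'E'
from h import *
np.set_printoptions(precision=2,suppress=True)
cs=[cam("top"),cam("scene")]
x,f,e=hookfit([cs[0]["image"].astype(float)],cs[0],[624.4,-9.9,np.pi]);print(x,np.degrees(x[2])-180,e)
for c in cs:
  for k in nets.silhouettes("spanner",c):
    q=np.argwhere(k["pixels"])[:,::-1].astype(float)
    X=np.array([atz(c,v,8)[:2] for v in q]);mu=X.mean(0)
    if len(q)<100 or mu[1]>-300: continue
    u=np.linalg.svd(X-mu)[2][0];u*=np.sign(u[0]);a=(X-mu)@u
    print(round(k["score"],2),"mean",mu,"ang",np.degrees(np.arctan2(u[1],u[0])),"ends",mu+u*np.percentile(a,.5),mu+u*np.percentile(a,99.5))
M=R.from_euler("xyz",[np.pi,0,np.pi])*R.from_euler("y",15,degrees=True);print(M.as_matrix())
to(404,-357,260)
E
```

```text
t: 25.6
ee_pos: [623.0, -13.6, 506.9]
tool_rot: [-3.141, 0.002, -3.14]
contact_force: [-0.1, -0.4, -0.9]
opening: 60.0
finger_force: 0.0
[624.46  -9.97   3.14] -0.14041234985373308 [10.18 23.29 19.75  0.17 21.64]
0.57 mean [ 420.42 -359.45] ang 2.063311484391109 ends [ 359.72 -361.63] [ 500.07 -356.58]
0.87 mean [ 434.68 -358.43] ang 0.746028940427189 ends [ 358.11 -359.43] [ 506.18 -357.5 ]
[[-0.97  0.   -0.26]
 [ 0.    1.    0.  ]
 [ 0.26  0.   -0.97]]
delta tool [ 220.3 -342.8  246.5] len/60 7.9
```

```bash
python3 -m jog '[{"jaw":50,"dx":22,"dy":-43,"dz":0,"rx":0,"ry":0,"rz":0},{"jaw":50,"dx":22,"dy":-43,"dz":0,"rx":0,"ry":0,"rz":0},{"jaw":50,"dx":22,"dy":-43,"dz":0,"rx":0,"ry":0,"rz":0},{"jaw":50,"dx":22,"dy":-43,"dz":0,"rx":0,"ry":0,"rz":0},{"jaw":50,"dx":22,"dy":-43,"dz":20,"rx":0,"ry":0,"rz":0},{"jaw":50,"dx":22,"dy":-43,"dz":35,"rx":0,"ry":0,"rz":0},{"jaw":50,"dx":22,"dy":-43,"dz":40,"rx":0,"ry":0,"rz":0},{"jaw":50,"dx":22,"dy":-43,"dz":40,"rx":0,"ry":0,"rz":0},{"jaw":50,"dx":0,"dy":0,"dz":50,"rx":0,"ry":0,"rz":0},{"jaw":50,"dx":0,"dy":0,"dz":50,"rx":0,"ry":0,"rz":0},{"jaw":50,"dx":0,"dy":0,"dz":30,"rx":0,"ry":7.5,"rz":0},{"jaw":50,"dx":0,"dy":0,"dz":0,"rx":0,"ry":7.5,"rz":0},{"jaw":50,"dx":0,"dy":0,"dz":0,"rx":0,"ry":0,"rz":0}]' 80
python3 -c "
from h import *
print(st()[2].as_matrix().round(3));to(445,-359,172.5)"
```

```text
t: 27.42
ee_pos: [448.2, -357.2, 240.5]
tool_rot: [-3.142, -0.263, -3.139]
contact_force: [-0.4, -0.1, 0.1]
opening: 49.9
finger_force: 0.0
[[-0.966 -0.003 -0.26 ]
 [-0.003  1.    -0.001]
 [ 0.26  -0.    -0.966]]
delta tool [-14.6  -1.8  66.5] len/60 1.1
```

```bash
python3 -m jog '[{"jaw":45,"dx":-14.6,"dy":-1.8,"dz":0,"rx":0,"ry":0,"rz":0},{"jaw":45,"dx":0,"dy":0,"dz":35,"rx":0,"ry":0,"rz":0},{"jaw":45,"dx":0,"dy":0,"dz":25,"rx":0,"ry":0,"rz":0},{"jaw":45,"dx":0,"dy":0,"dz":5.5,"rx":0,"ry":0,"rz":0},{"jaw":45,"dx":0,"dy":0,"dz":0,"rx":0,"ry":0,"rz":0}]' 80
python3 -c "
from h import *
to(445,-359,172.5)"
```

```text
t: 28.05
ee_pos: [445.4, -359.4, 175.6]
tool_rot: [-3.14, -0.259, -3.141]
contact_force: [-0.3, 0.1, 0.5]
opening: 44.9
finger_force: 0.0
delta tool [-0.4  0.4  3.1] len/60 0.1
```

```bash
python3 -m jog '[{"jaw":40,"dx":0,"dy":0,"dz":2.5,"rx":0,"ry":0,"rz":0},{"jaw":15,"dx":0,"dy":0,"dz":0,"rx":0,"ry":0,"rz":0},{"jaw":15,"dx":0,"dy":0,"dz":0,"rx":0,"ry":0,"rz":0},{"jaw":15,"dx":0,"dy":0,"dz":0,"rx":0,"ry":0,"rz":0},{"jaw":15,"dx":0,"dy":0,"dz":0,"rx":0,"ry":0,"rz":0}]' 90
python3 -m jog '[{"jaw":15,"dx":0,"dy":0,"dz":-20,"rx":0,"ry":0,"rz":0},{"jaw":15,"dx":0,"dy":0,"dz":-40,"rx":0,"ry":0,"rz":0},{"jaw":15,"dx":0,"dy":0,"dz":-40,"rx":0,"ry":0,"rz":0},{"jaw":15,"dx":0,"dy":0,"dz":-40,"rx":0,"ry":0,"rz":0},{"jaw":15,"dx":0,"dy":0,"dz":0,"rx":0,"ry":-5,"rz":0},{"jaw":15,"dx":0,"dy":0,"dz":0,"rx":0,"ry":-8,"rz":0},{"jaw":15,"dx":0,"dy":0,"dz":0,"rx":0,"ry":-8,"rz":0},{"jaw":15,"dx":0,"dy":0,"dz":0,"rx":0,"ry":-8,"rz":0},{"jaw":15,"dx":0,"dy":0,"dz":0,"rx":0,"ry":-8,"rz":0},{"jaw":15,"dx":0,"dy":0,"dz":0,"rx":0,"ry":-8,"rz":0},{"jaw":15,"dx":0,"dy":0,"dz":0,"rx":0,"ry":0,"rz":0},{"jaw":15,"dx":0,"dy":0,"dz":0,"rx":0,"ry":0,"rz":0}]' 90
python3 - <<'E'
from h import *
np.set_printoptions(precision=2,suppress=True)
s,p,M=st();print(np.array(s["joint_positions"]),M.as_matrix()[:,2])
g=np.array([0,0,168.]); up=R.from_euler("y",15,degrees=True).apply([-1,0,0])
# spanner +x in tool frame, at pick: world +x
up=(R.from_euler("xyz",[-3.14,-.259,-3.141])).inv().apply([1,0,0]);print("up",up)
ring=g+85*up;print("ring tool",ring,"world",p+M.apply(ring))
acc=[]
for i in range(3):
  r=[]
  for n in("scene","top"):
    c=cam(n);q=proj(c,p+M.apply(ring))[0]
    k=nets.place_of("spanner_ring",c)[:3]
    if not k: continue
    b=min(k,key=lambda v:np.hypot(*(np.array(v["position"])-q)));r+=[c,b["position"]];print(n,q,b["position"],b["score"])
  if len(r)==4:
    X,gp=tri(*r);print("tri",X,gp,"tool",M.inv().apply(X-p))
E
```

```text
t: 28.68
ee_pos: [444.7, -359.2, 173.2]
tool_rot: [-3.14, -0.26, -3.141]
contact_force: [1.1, 1.9, 5.8]
opening: 17.4
finger_force: 88.9
t: 30.18
ee_pos: [480.4, -359.0, 307.5]
tool_rot: [-3.141, 0.521, -3.14]
contact_force: [0.1, -0.0, -2.2]
opening: 17.0
finger_force: 88.4
[-0.37 -0.12 -0.21 -0.22 -1.   -1.13] [ 0.5   0.   -0.87]
up [-0.97 -0.   -0.26]
ring tool [-82.16  -0.09 146.23] world [ 624.39 -358.95  221.57]
scene [357.36 209.11] [355.1, 208.8] 0.72
top [336.3  153.45] [333.5, 155.0] 0.85
tri [ 621.76 -353.19  219.33] 1.1512119348551968 tool [-78.78   5.68 146.86]
scene [357.36 209.11] [357.2, 208.0] 0.72
top [336.3  153.45] [334.6, 155.9] 0.6
tri [ 620.6  -356.7   225.69] 6.57707414182283 tool [-80.94   2.17 140.77]
scene [357.36 209.11] [356.9, 208.5] 0.79
top [336.3  153.45] [334.8, 156.0] 0.61
tri [ 620.23 -356.97  224.4 ] 5.58838492077816 tool [-79.97   1.9  141.7 ]
```

The spanner is held with its ring near tool coordinates (-81,1.5,145). Next I'll pull back and then sweep across in y at a lower height, clear of the tray.

```bash
python3 -m jog '[{"jaw":15,"dx":39,"dy":0,"dz":-15,"rx":0,"ry":0,"rz":0},{"jaw":15,"dx":39,"dy":0,"dz":-15,"rx":0,"ry":0,"rz":0},{"jaw":15,"dx":39,"dy":30,"dz":-15,"rx":0,"ry":0,"rz":0},{"jaw":15,"dx":0,"dy":40,"dz":0,"rx":0,"ry":0,"rz":0},{"jaw":15,"dx":0,"dy":40,"dz":0,"rx":0,"ry":0,"rz":0},{"jaw":15,"dx":0,"dy":40,"dz":0,"rx":0,"ry":0,"rz":0},{"jaw":15,"dx":0,"dy":40,"dz":0,"rx":0,"ry":0,"rz":0},{"jaw":15,"dx":0,"dy":30,"dz":0,"rx":0,"ry":0,"rz":0},{"jaw":15,"dx":0,"dy":0,"dz":0,"rx":0,"ry":0,"rz":0}]' 90
cat >> h.py <<'E'
RT=np.array([-81.5,1.5,145])
def ringto(x,y,z):
    np.set_printoptions(precision=2,suppress=True)
    s,p,M=st();r=p+M.apply(RT);print("q",np.array(s["joint_positions"]),"ring",r,"force",s["contact_force"])
    T=R.from_euler("xyz",[-np.pi,.5236,-np.pi]);print("roterr",np.degrees((M.inv()*T).as_rotvec()),"delta",M.inv().apply(np.array([x,y,z])-r))
E
python3 -c "
from h import *
ringto(498,-10,205)"
```

```text
t: 31.9
ee_pos: [356.4, -137.3, 287.8]
tool_rot: [-3.141, 0.526, -3.135]
contact_force: [0.5, -0.5, -2.9]
opening: 17.0
finger_force: 88.9
q [ 0.23 -0.92 -0.89  0.12 -1.09 -1.82] ring [ 499.7  -134.99  203.32] force [ 0.55 -0.46 -2.93]
roterr [0.16 0.14 0.32] delta [ -0.06 125.    -1.95]
```

```bash
python3 -m jog '[{"jaw":15,"dx":0,"dy":25,"dz":0,"rx":0,"ry":0,"rz":0},{"jaw":15,"dx":0,"dy":25,"dz":0,"rx":0,"ry":0,"rz":0},{"jaw":15,"dx":0,"dy":25,"dz":0,"rx":0,"ry":0,"rz":0},{"jaw":15,"dx":0,"dy":25,"dz":0,"rx":0,"ry":0,"rz":0},{"jaw":15,"dx":0,"dy":25,"dz":0,"rx":0,"ry":0,"rz":0},{"jaw":15,"dx":0,"dy":0,"dz":0,"rx":0,"ry":0,"rz":0}]' 90
python3 - <<'E'
from h import *
ringto(505,-10,218)
s,p,M=st()
c=cam("top");x,f,e=hookfit([c["image"].astype(float)],c,[624.4,-9.9,np.pi]);print(x,np.degrees(x[2])-180,e)
r=p+M.apply(RT);tip=[536.4,-9.9,206]
for n in("top","scene"):
    if n=="scene": c=cam(n)
    print(n,"ring exp",proj(c,r)[0],"tip",proj(c,tip)[0])
    for k in("spanner_ring","free_hook_tip"): print(k,[(v["position"],round(v["score"],2)) for v in nets.place_of(k,c)[:3]])
    q=np.int32(proj(c,r)[0]);save(cv2.resize(c["image"][q[1]-45:q[1]+45,q[0]-50:q[0]+50],None,fx=5,fy=5,interpolation=cv2.INTER_CUBIC),n+"7.png")
a=cv2.imread("pics/top7.png");b=cv2.imread("pics/scene7.png");cv2.imwrite("pics/both7.png",cv2.resize(np.hstack([a,b]),(800,360)))
E
```

```text
t: 32.65
ee_pos: [356.4, -13.5, 287.5]
tool_rot: [-3.141, 0.524, -3.138]
contact_force: [0.5, 0.2, -1.6]
opening: 17.1
finger_force: 89.0
q [ 0.7  -1.07 -1.03  0.35 -1.22 -2.32] ring [499.44 -11.63 202.71] force [ 0.54  0.17 -1.59]
roterr [0.06 0.   0.18] delta [-12.47   1.6  -10.45]
[624.4   -9.78   3.14] -0.16613844508177067 [12.71 23.38 21.64 20.96 22.04]
top ring exp [184.13 209.7 ] tip [183.31 193.5 ]
spanner_ring [([261.1, 189.0], 0.95), ([182.2, 210.9], 0.59)]
free_hook_tip []
scene ring exp [238.91 161.86] tip [249.15 155.52]
spanner_ring [([293.3, 229.2], 0.76)]
free_hook_tip [([253.3, 154.3], 0.8)]
```

View pics/both7.png

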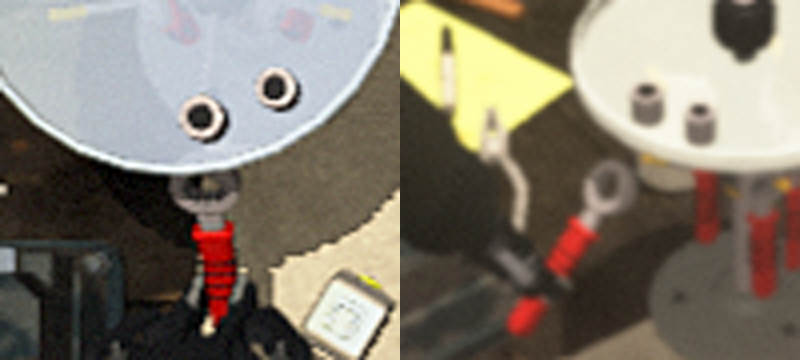

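The left (top) view shows the ring just outside the tray rim at image ≈(185,211), against (184,210) expected. The right (scene) view shows the ring at ≈(240,163), against (239,162) expected, with the yellow tip under the rim at ≈(250,156), against (249,155.5). They agree, so I'll insert.

```bash
python3 -m jog '[{"jaw":15,"dx":-10.4,"dy":1.3,"dz":-2.3,"rx":0,"ry":0,"rz":0},{"jaw":15,"dx":-10.4,"dy":1.3,"dz":-2.3,"rx":0,"ry":0,"rz":0},{"jaw":15,"dx":0,"dy":0,"dz":0,"rx":0,"ry":0,"rz":0}]' 90
python3 -c "
from h import *
ringto(536,-9.5,205)"
python3 -m jog '[{"jaw":15,"dx":-6,"dy":0,"dz":10.5,"rx":0,"ry":0,"rz":0},{"jaw":15,"dx":-6,"dy":0,"dz":10.5,"rx":0,"ry":0,"rz":0},{"jaw":15,"dx":0,"dy":0,"dz":0,"rx":0,"ry":0,"rz":0}]' 90
python3 - <<'E'
from h import *
ringto(567,-9.5,181)
c=cam("top");x,f,e=hookfit([c["image"].astype(float)],c,[624.4,-9.9,np.pi]);print(x,np.degrees(x[2])-180,e)
E
```

```text
t: 33.33
ee_pos: [372.2, -12.0, 302.3]
tool_rot: [-3.14, 0.524, 3.141]
contact_force: [0.4, -0.1, -1.9]
opening: 17.2
finger_force: 89.0
q [ 0.66 -0.98 -0.96  0.34 -1.19 -2.3 ] ring [515.29 -10.69 217.47] force [ 0.45 -0.07 -1.9 ]
roterr [-0.07  0.01 -0.01] delta [-11.7    1.22  21.16]
t: 33.7
ee_pos: [392.7, -12.0, 288.7]
tool_rot: [-3.139, 0.522, -3.141]
contact_force: [-0.3, -0.2, -2.5]
opening: 17.2
finger_force: 89.0
q [ 0.61 -0.89 -0.94  0.33 -1.1  -2.27] ring [535.64 -10.68 203.56] force [-0.34 -0.18 -2.51]
roterr [-0.1  -0.11  0.03] delta [-15.95   1.23  35.18]
[624.28  -9.71   3.14] -0.20435988501952806 [11.12 23.24 21.59 21.02 22.07]
```

```bash
python3 -m jog '[{"jaw":15,"dx":-5,"dy":0.4,"dz":11.5,"rx":0,"ry":0,"rz":0},{"jaw":15,"dx":-5,"dy":0.4,"dz":11.5,"rx":0,"ry":0,"rz":0},{"jaw":15,"dx":-5,"dy":0.4,"dz":11.5,"rx":0,"ry":0,"rz":0},{"jaw":15,"dx":0,"dy":0,"dz":0,"rx":0,"ry":0,"rz":0}]' 90
python3 - <<'E'
from h import *
ringto(572,-9.5,175)
c=cam("top");x,f,e=hookfit([c["image"].astype(float)],c,[624.4,-9.9,np.pi]);print(x,np.degrees(x[2])-180,e)
print("tip",proj(c,[536.4,-9.9,206]))
s,p,M=st();c2=cam("scene")
for cc in(c,c2):
  print("ring exp",proj(cc,p+M.apply(RT))[0])
  for k in("spanner_ring","free_hook_tip"): print(k,[(v["position"],round(v["score"],2)) for v in nets.place_of(k,cc)[:3]])
a=cv2.resize(c["image"][165:245,140:230],(450,400),interpolation=cv2.INTER_CUBIC);b=cv2.resize(c2["image"][120:200,215:285],(350,400),interpolation=cv2.INTER_CUBIC)
save(np.hstack([a,b]),"both8.png")
E
```

```text
t: 34.25
ee_pos: [422.9, -10.4, 267.0]
tool_rot: [-3.14, 0.523, -3.14]
contact_force: [-0.5, -0.1, -1.2]
opening: 16.9
finger_force: 89.0
q [ 0.56 -0.75 -0.92  0.32 -0.98 -2.25] ring [565.87  -9.   182.03] force [-0.49 -0.14 -1.15]
roterr [-0.06 -0.05  0.07] delta [-1.81 -0.5   9.15]
[624.46  -9.83   3.14] -0.14141398838265218 [11.84 22.79 21.88 21.08 21.72]
tip [[183.31 193.5 ]]
ring exp [184.93 182.13]
spanner_ring [([259.9, 189.4], 0.76)]
free_hook_tip []
ring exp [257.53 157.4 ]
spanner_ring [([292.7, 230.2], 0.77), ([256.0, 155.8], 0.55)]
free_hook_tip [([253.9, 152.5], 0.77)]
```

View pics/both8.png

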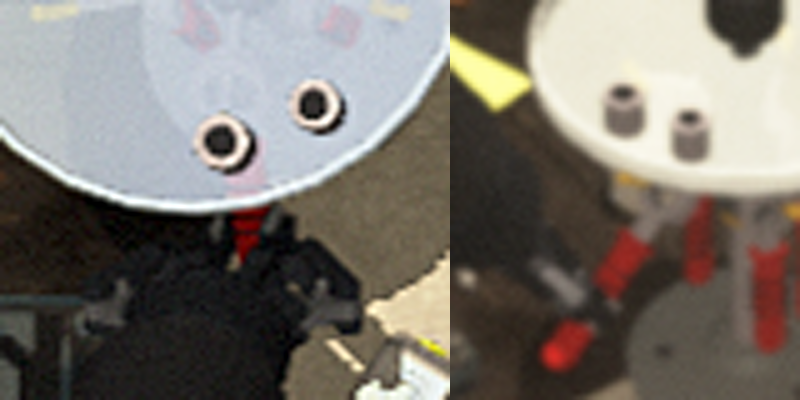

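In the scene half the yellow tip shows at image ≈(250.6,156), outside the ring at ≈(260,161). The hook therefore passes through the bore, with no force and no turn. I'll go a little deeper, straighten the spanner about the ring, then lower it onto the wire.

```bash
python3 -m jog '[{"jaw":15,"dx":-2,"dy":0,"dz":8,"rx":0,"ry":0,"rz":0},{"jaw":15,"dx":0,"dy":0,"dz":0,"rx":0,"ry":0,"rz":0}]' 90
python3 -m jog '[{"jaw":15,"dx":12.3,"dy":0,"dz":7.6,"rx":0,"ry":-5,"rz":0},{"jaw":15,"dx":12.3,"dy":0,"dz":7.6,"rx":0,"ry":-5,"rz":0},{"jaw":15,"dx":12.3,"dy":0,"dz":7.6,"rx":0,"ry":-5,"rz":0},{"jaw":15,"dx":0,"dy":0,"dz":0,"rx":0,"ry":0,"rz":0}]' 90
python3 -c "
from h import *
ringto(572,-9.5,172)"
```

```text
t: 34.8
ee_pos: [429.3, -10.1, 261.8]
tool_rot: [-3.141, 0.525, -3.14]
contact_force: [1.4, 0.9, -0.7]
opening: 17.1
finger_force: 89.0
t: 35.3
ee_pos: [438.0, -21.2, 238.0]
tool_rot: [3.129, 0.732, 3.133]
contact_force: [-11.5, 0.4, -29.0]
opening: 16.7
finger_force: 91.0
q [ 0.49 -0.78 -1.08  0.52 -0.66 -2.38] ring [595.51 -19.13 184.58] force [-11.49   0.42 -29.  ]
roterr [ 0.45 11.92 -0.31] delta [25.96  9.52 -6.27]
```

The straightening ran into the q3 limit and the ring now pushes on the wire. I'll undo it.

```bash
python3 -m jog '[{"jaw":15,"dx":-2,"dy":4,"dz":-8,"rx":0,"ry":4,"rz":0},{"jaw":15,"dx":-4,"dy":4,"dz":-9,"rx":0,"ry":4,"rz":0},{"jaw":15,"dx":-4,"dy":3,"dz":-7,"rx":0,"ry":4,"rz":0},{"jaw":15,"dx":0,"dy":0,"dz":0,"rx":0,"ry":0,"rz":0}]' 90
python3 - <<'E'
from h import *
ringto(572,-9.5,172)
c=cam("top");x,f,e=hookfit([c["image"].astype(float)],c,[624.4,-9.9,np.pi]);print(x,np.degrees(x[2])-180,e)
E
```

```text
t: 35.8
ee_pos: [431.9, -8.3, 269.5]
tool_rot: [3.131, 0.54, -3.138]
contact_force: [-0.7, -0.1, -2.8]
opening: 17.0
finger_force: 92.4
q [ 0.54 -0.73 -0.9   0.32 -0.94 -2.24] ring [576.38  -4.72 187.08] force [-0.7  -0.12 -2.78]
roterr [0.72 0.96 0.19] delta [11.53 -4.88 10.62]
[624.15  -9.28   3.16] 0.911529369025061 [11.78 21.87 21.01 20.53 22.93]
```

```bash
python3 -m jog '[{"jaw":15,"dx":2,"dy":-2,"dz":3.5,"rx":0.7,"ry":0,"rz":0},{"jaw":15,"dx":2,"dy":-2,"dz":3.5,"rx":0,"ry":0,"rz":0},{"jaw":15,"dx":2,"dy":0,"dz":3.5,"rx":0,"ry":0,"rz":0},{"jaw":15,"dx":0,"dy":0,"dz":0,"rx":0,"ry":0,"rz":0}]' 90
python3 -c "
from h import *
ringto(572,-9.5,170)"
python3 -m jog '[{"jaw":15,"dx":1.5,"dy":0,"dz":2.6,"rx":0,"ry":0,"rz":0},{"jaw":15,"dx":0,"dy":0,"dz":0,"rx":0,"ry":0,"rz":0}]' 90
```

```text
t: 36.35
ee_pos: [432.3, -12.4, 258.2]
tool_rot: [-3.14, 0.544, -3.137]
contact_force: [1.2, -0.8, 1.3]
opening: 17.1
finger_force: 92.6
q [ 0.53 -0.72 -0.93  0.34 -0.92 -2.25] ring [577.02 -10.44 176.27] force [ 1.18 -0.77  1.26]
roterr [0.05 1.15 0.23] delta [7.53 0.97 2.77]
t: 36.6
ee_pos: [432.7, -12.1, 256.6]
tool_rot: [-3.141, 0.546, -3.137]
contact_force: [2.4, -1.5, 5.0]
opening: 16.9
finger_force: 93.1
```

The wire now carries the ring (≈7 N upward). Releasing.

```bash
python3 -m jog '[{"jaw":24,"dx":0,"dy":0,"dz":0,"rx":0,"ry":0,"rz":0},{"jaw":35,"dx":0,"dy":0,"dz":0,"rx":0,"ry":0,"rz":0},{"jaw":45,"dx":0,"dy":0,"dz":0,"rx":0,"ry":0,"rz":0},{"jaw":45,"dx":0,"dy":0,"dz":0,"rx":0,"ry":0,"rz":0},{"jaw":45,"dx":0,"dy":0,"dz":0,"rx":0,"ry":0,"rz":0},{"jaw":45,"dx":0,"dy":0,"dz":0,"rx":0,"ry":0,"rz":0}]' 90
python3 - <<'E'
from h import *
np.set_printoptions(precision=1,suppress=True)
s,p,M=st();print(s["contact_force"],"tip",p+M.apply([0,0,170]))
c=cam("top");x,f,e=hookfit([c["image"].astype(float)],c,[624.4,-9.9,np.pi]);print(x,np.degrees(x[2])-180,e)
c=cam("scene");im=c["image"].astype(int);red=(im[...,0]-im[...,1:].max(2)>60)
sub=red[140:215,230:300].astype(np.uint8);n,l,stt,cen=cv2.connectedComponentsWithStats(sub)
print([(v.tolist(),(w+[230,140]).round(1)) for v,w in zip(stt[1:],cen[1:]) if v[4]>15])
for r in(30,40,50): print(r,proj(c,[[624.4-r,-9.9,z] for z in(130,35)]).tolist())
save(c["image"],"scene9.png")
E
```

```text
t: 37.35
ee_pos: [432.1, -12.4, 254.4]
tool_rot: [-3.14, 0.541, -3.137]
contact_force: [-0.2, 0.8, 0.2]
opening: 45.1
finger_force: 0.0
[-0.2  0.8  0.2] tip [519.7 -12.3 108.7]
[624.2  -9.6   3.2] 0.9032009444514415 [12.4 22.3 21.3 20.5 22.6]
[([55, 23, 4, 21, 57], array([286.1, 172.3])), ([33, 26, 7, 25, 96], array([265.6, 177. ])), ([45, 29, 7, 21, 100], array([278. , 179.1]))]
30 [[265.8801486231147, 166.8780304379745], [266.5219938189467, 188.64478414883766]]
40 [[263.2592275871128, 168.20995894745909], [264.03728119206124, 189.9770534641619]]
50 [[260.62085384697536, 169.55075676429257], [261.5368726645397, 191.3177387091866]]
```

The handle now hangs vertically at scene ≈(265.6,177), which matches the front hook at r≈31 mm. Retracting.

```bash
python3 -m jog '[{"jaw":45,"dx":17,"dy":0,"dz":-10,"rx":0,"ry":0,"rz":0},{"jaw":45,"dx":17,"dy":0,"dz":-10,"rx":0,"ry":0,"rz":0},{"jaw":45,"dx":17,"dy":0,"dz":-11,"rx":0,"ry":0,"rz":0},{"jaw":45,"dx":0,"dy":-30,"dz":-10,"rx":0,"ry":0,"rz":0},{"jaw":45,"dx":0,"dy":-40,"dz":-10,"rx":0,"ry":0,"rz":0},{"jaw":45,"dx":0,"dy":-40,"dz":-10,"rx":0,"ry":0,"rz":0},{"jaw":45,"dx":0,"dy":-40,"dz":-10,"rx":0,"ry":0,"rz":0},{"jaw":45,"dx":0,"dy":-40,"dz":0,"rx":0,"ry":0,"rz":0},{"jaw":45,"dx":0,"dy":0,"dz":0,"rx":0,"ry":0,"rz":0}]' 60
python3 - <<'E'
from h import *
np.set_printoptions(precision=1,suppress=True)
cs=[cam("top") for _ in range(2)]
x,f,e=hookfit([c["image"].astype(float) for c in cs],cs[0],[624.4,-9.9,np.pi]);print(x,np.degrees(x[2])-180,e)
print("tape/stone/mug",[atz(cs[0],nets.place_of(k,cs[0])[0]["position"],0)[:2] if nets.place_of(k,cs[0]) else None for k in("tape_measure","oilstone","mug")])
print("spanners top",[(v["position"],round(v["score"],2)) for v in nets.find_in("spanner",cs[0])])
c=cam("scene");im=c["image"].astype(int);red=(im[...,0]-im[...,1:].max(2)>60)
sub=red[130:330,200:300].astype(np.uint8);n,l,stt,cen=cv2.connectedComponentsWithStats(sub)
print([((v+[200,130,0,0,0]).tolist(),(w+[200,130]).round(1)) for v,w in zip(stt[1:],cen[1:]) if v[4]>15])
for k in("spanner","free_hook_tip","spanner_ring"): print(k,[(v["position"],round(v["score"],2)) for v in nets.find_in(k,c)[:6]])
E
```

```text
t: 38.58
ee_pos: [351.8, -205.4, 289.3]
tool_rot: [-3.14, 0.54, 3.139]
contact_force: [-0.6, 0.3, -1.0]
opening: 45.0
finger_force: 0.0
[624.2  -9.3   3.2] 0.9139488877274857 [12.1 22.  21.2 20.5 22.9]
tape/stone/mug [array([432.1, -72.5]), array([ 354.7, -168.3]), array([ 666.4, -450. ])]
spanners top [([272.2, 204.3], 0.91)]
[([285, 163, 4, 21, 56], array([286.2, 172.6])), ([263, 166, 7, 25, 100], array([265.8, 177.6])), ([275, 169, 7, 21, 93], array([278.1, 178.8]))]
spanner [([290.1, 238.5], 0.8), ([267.1, 175.4], 0.76)]
free_hook_tip [([276.3, 133.9], 0.97)]
spanner_ring [([290.0, 241.7], 0.88), ([264.6, 172.0], 0.64)]
```

The spanner hangs steadily at the same scene position, the hook is 0.9° from front, the bystanders are unmoved within measurement noise, and the gripper is clear.

```bash
python3 -c "
from station import manip
print(manip.sign_off())"
```

```text
the job is handed in; nothing more can be done
None
```

The red spanner is hanging by its ring on the front hook, handle down, with the hook within 1° of straight ahead, and the job is handed in at about 39 s; on the first approach the spanner's ring knocked the carousel 20°, so I laid the spanner down, turned the carousel back to the front and then hung it.

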